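# Show the flagged tube to the inspection camera

### The arm

A 6-joint arm with a two-finger parallel gripper is mounted at the origin on the work surface. World frame = base frame: x ahead of the robot, y to its left, z up, the work surface at z = 0. Lengths are in m, angles in rad, forces in N, time in s.
With the tool pointing down it reaches from about 0.35 to 0.975 m from the base axis. Payload 4.9 kg.
Tool frame: the origin (TCP) lies midway between the tips of the shut fingers; the grasp point (between the pads) lies 19 mm behind it (ctrl.hold_point_z is the distance from the TCP to the grasp point, in m); z points along the fingers, y is the line along which they close (so a half turn about z gives the same grasp; the last joint's range is limited). The gripper opens to 85 mm and grips with 20 to 120 N. Pads are 22 mm wide; open, the fingers measure 114 mm over their backs; the gripper's body (76 mm by 85 mm) begins 54 mm behind the grasp point. The pads swing forward as they close: fully open they stand 13 mm farther back than shut.
Start: joints at [1.226, 0.053, 1.613, -0, 1.476, -0.119], TCP at [0.14, 0.609, 0.231] pointing down, gripper open.
Joint ranges: [-3.01, 3.01], [-1.01, 2.22], [0.06, 2.58], [-1.02, 4.17], [0.09, 2.62], [-3.14, 3.14]. Speed limits (rad/s): [2.57, 2.57, 3.14, 3.14, 3.14, 3.14].

### API

Orientations are given as a rotation vector (axis times angle).
In Python, from station import status, viewer, finish_job, ctrl gives the robot as it stands.
- The arm moves only by the shell command python3 -m jog 'ROWS' [FORCE]. ROWS is JSON, a list of rows, each a list of 7 numbers: the turn, a rotation vector about the tool's x, y, z each as a share of 5 degrees, from -1 to 1, then the shift along the tool's x, y, z each as a share of 30 mm, from -1 to 1, then the opening, from -1 (shut) to 1 (fully open). A call has 1 to 5 rows; each row shifts and turns the commanded pose from where the row before left it, along the tool's axes as they then stand; what a row does not reach is not made up. A row lasts 1/8 s, in which the tool goes at most 62.5 mm and 10.7 degrees, less where a joint would pass 70% of its speed; a pose out of reach is approached as far as the arm can. A call with a number of a shift or a turn outside -1 to 1 is refused whole. A call with a gripper value outside its range is refused whole. The fingers move at their own pace and stop on an object; FORCE is the grip in N (left out, the last holds). Time passes only in rows, so rows that do not move let the fingers close. It gives the time, the measured TCP pose, the force, the opening and the grip force at its end, in the units of the state.
- status.get_obs(): the state, without advancing time (a new reading comes with each control period).
- viewer.get_image(name): name is "scene" or "top"; returns a dict with "img" (384x512x3 uint8, red, green, blue), "fovy" (degrees; the focal length in pixels is half the picture's height over the tangent of half this angle, whatever the lens; pixels are square), "cx", "cy" (the principal point, pixels), "rvec" (rotation vector, rad) and "tvec" (3), from world to camera coordinates, as OpenCV has them. Camera axes: x right, y down, z forward; pixel columns grow to the right and rows downward; lengths in m; the calibration is good to about 2 mm. A picture is of the moment at which its call begins. There is no depth.
- finish_job(): hands the job in; it is judged then, once.
The state is a dict: "t": time; "q": joint angles; "dq": joint speeds; "effort": joint torques, N m; "tool_pos": TCP position; "tool_rot": TCP orientation; "contact_force": force on the tool from outside, world axes, zero at the start; "wrist_torque": the same for the moment, N m; "opening": finger opening in m; "grip_force": force on a finger pad.
Only numpy, scipy, OpenCV 4.12 (cv2) and the standard library are available. Lean on these libraries where they do the work, as an engineer would, in place of code of your own. Each camera call takes 0.05 s, during which the arm holds its last target. There are 200 camera calls.

### The job

The tube with the orange band is due for its end-plug check: take it out of the nest tray and hold it up in the air to the inspection camera, its brown end facing squarely into the lens, centred on the lens and about 10 cm from the front glass. Finish while still holding it there, steady in the gripper; leave the other tubes in their cradles, and touch neither the camera nor its stand.

Things in the scene. Friction and masses are not known exactly. Their poses are not given: they have to be found in the camera images.
- flagged_tube: The tube to inspect: rigid white paper tube, 32 mm across, 60 mm long, about 40 g, lying in any of the tray's six cradles; lift it straight up. Origin at its middle; x along the tube towards the brown end. Bright orange tape band near the white end (14.5 to 27.5 mm from the middle), narrow pale blue printed ring near the brown end.
- brown_end (a point): Centre of that tube's brown plugged end face (28 mm brown disc), 30 mm from the tube's middle along its +x. Axes as the tube.
- white_end (a point): Centre of that tube's plain white end face, 30 mm from the middle along -x. Axes as the tube.
- tube_1: One of five good tubes in the other cradles: same size, brown end and pale blue ring, no orange band. Origin at its middle, x towards its brown end.
- tube_2: One of five good tubes in the other cradles: same size, brown end and pale blue ring, no orange band. Origin at its middle, x towards its brown end.
- tube_3: One of five good tubes in the other cradles: same size, brown end and pale blue ring, no orange band. Origin at its middle, x towards its brown end.
- tube_4: One of five good tubes in the other cradles: same size, brown end and pale blue ring, no orange band. Origin at its middle, x towards its brown end.
- tube_5: One of five good tubes in the other cradles: same size, brown end and pale blue ring, no orange band. Origin at its middle, x towards its brown end.
- nest_tray: Grey tray fixed on the table, 206 (x) by 250 mm (y), base 6 mm, rim 14 mm high; origin: centre of its underside. Two rows of three V cradles, tubes lying along x, brown end to +x: middles at x -46, +46 mm, y -75, 0, +75 mm, 36 mm up. Cradles up to 31 mm wide and 30 mm high, under and at the ends of a tube: both its sides are free to grip. Free between tubes: 43 mm side by side, 32 mm end to end.
- inspection_camera: Camera stand: base plate 200 x 160 mm; column 22 mm thick, 460 mm high; tilted head (blue box, black lens, ring light 84 mm across with white front, flush with the front glass). Origin: middle of the base's front edge, at the table; +x to the column, 130 mm behind, z up. Head pivot 60 mm before the column, 280 to 350 mm up; looks to -x, 7 to 26 degrees down (set anew each time).
- lens (a point): Centre of the lens's front glass (dark disc inside the white ring, 133 mm before the head's pivot). The camera looks along this frame's -x, slanting down; its y is level; its +x points back into the camera.

How it is judged:
On the way, in this order (a step that is already met when the one before it is completed fails the run):
1. the tube with the orange band is lifted clear out of the tray in the fingers (height (world z) of flagged_tube above 0.075 m and contact force between the fingers and flagged_tube above 2 N and contact force between flagged_tube and nest_tray below 0.05 N), for 0.1 s.
2. its brown end is shown to the lens and held still there (x of brown_end in the frame of lens between -0.12 and -0.08 m and y of brown_end in the frame of lens between -0.014 and 0.014 m and z of brown_end in the frame of lens between -0.014 and 0.014 m and angle between the x axis of flagged_tube and the x axis of lens, either way round below 0.16 rad and x of white_end in the frame of lens below -0.125 m and contact force between the fingers and flagged_tube above 2 N and height (world z) of flagged_tube above 0.12 m and linear speed of flagged_tube below 0.02 m/s and angular speed of flagged_tube below 0.15 rad/s), for 0.4 s.
At the end, for the whole second after the job is handed in: The gripper holds the banded tube still, over 120 mm up, clear of tray and camera; centre of its brown end 80 to 120 mm before the front glass, within 14 mm of the lens axis sideways and up-down, tube in line with that axis within 0.16 rad; the other tubes moved less than 12 mm (all of step 2 and contact force between flagged_tube and nest_tray below 0.05 N and contact force between flagged_tube and inspection_camera below 0.05 N and distance of each of tube_1, tube_2, tube_3, tube_4, tube_5 from where it was at the start of the episode below 0.012 m); the arm keeps its last pose, push and grip.
It fails at once if another tube is shifted out of its place in the tray (more than 12 mm) (distance of any of tube_1, tube_2, tube_3, tube_4, tube_5 from where it was at the start of the episode above 0.012 m).
It fails at once if the camera or its stand is touched (more than 1 N) (contact force between inspection_camera and anything else above 1 N).
It also fails if it takes over 35 s, if anything falls off the work surface, if the arm or the gripper's body presses on something with over 40 N, if the wrist force passes 120 N, or if a joint passes its speed limit or range.

## Working session

There is one attempt and no reset: what is moved stays moved. The work goes in short steps, Python scripts to look and compute and a shell command to move; the robot and the scene stay as the last step left them, time stands still between calls to the robot, and variables do not carry over. Pictures are saved under pics/ and viewed, at most 10 in all, crops included, and the job is handed in when it is done.

```bash
ls; mkdir -p pics; python3 - <<'E'
from station import status, viewer
import cv2,pickle
o=status.get_obs();print(o)
d={}
for n in("scene","top"):
    v=viewer.get_image(n);d[n]=v
    print(n,v["fovy"],v["cx"],v["cy"],v["rvec"],v["tvec"])
    cv2.imwrite(f"pics/{n}0.png",v["img"][:,:,::-1])
pickle.dump(d,open("d0.pkl","wb"))
E
```

```text
pics
{'t': 0.0, 'q': array([ 1.22599673e+00,  5.33693450e-02,  1.61431599e+00, -1.26013616e-05,
        1.47600931e+00, -1.19002729e-01]), 'dq': array([-0.00027867, -0.00127127, -0.0011944 , -0.00019382,  0.00099072,
        0.00010389]), 'effort': array([-8.29201838e-06, -3.93682659e+01, -3.70175886e+01, -2.11135298e-04,
        7.07313055e-03,  2.38023617e-06]), 'tool_pos': array([0.13971524, 0.60853146, 0.23004215]), 'tool_rot': array([-0.35387278, -3.12112314,  0.00321747]), 'contact_force': array([ 0.1098432 , -0.38640311, -0.52523118]), 'wrist_torque': array([-0.06987586,  0.00413143,  0.02902668]), 'grip_force': 0.0, 'opening': 0.08531354007181813}
scene 57.06286373114109 255.17366027164547 194.21331222632483 [ 1.46484907  2.12478282 -0.87767083] [ 0.19471311 -0.2581628   1.35016704]
top 42.54014073570272 247.75554415310538 185.01094352677623 [ 2.17553516 -2.11487755  0.18794866] [-0.02541264  0.58820679  1.25079303]
```

View pics/scene0.png

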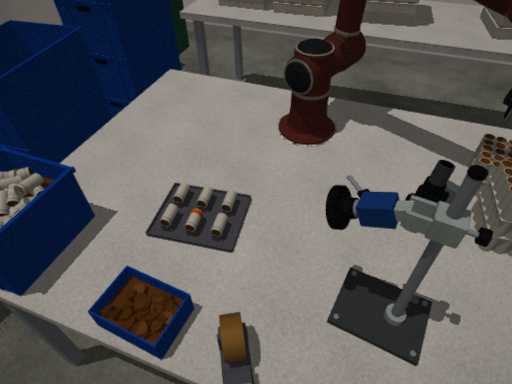

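View pics/top0.png

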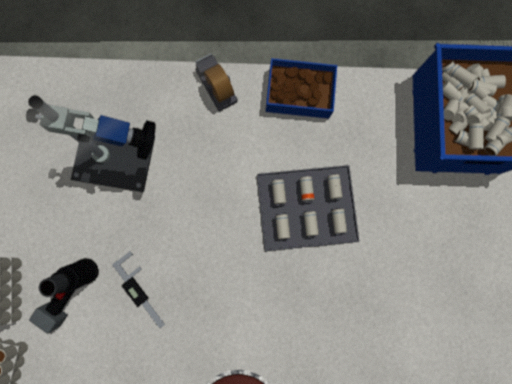

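```bash
cat > h.py <<'E'
import numpy as np,cv2,pickle
from scipy.spatial.transform import Rotation as R
def cam(v):
    f=v["img"].shape[0]/2/np.tan(np.radians(v["fovy"])/2)
    K=np.array([[f,0,v["cx"]],[0,f,v["cy"]],[0,0,1]]);M=R.from_rotvec(v["rvec"]).as_matrix()
    return K,M,np.array(v["tvec"])
def ray(v,p):
    K,M,t=cam(v);d=M.T@np.linalg.inv(K)@[p[0],p[1],1];return -M.T@t,d/np.linalg.norm(d)
def plane(v,p,z):
    c,d=ray(v,p);return c+d*(z-c[2])/d[2]
def proj(v,P):
    K,M,t=cam(v);q=K@(M@np.array(P,float)+t);return q[:2]/q[2]
def tri(v1,p1,v2,p2):
    c1,d1=ray(v1,p1);c2,d2=ray(v2,p2)
    s=np.linalg.lstsq(np.c_[d1,-d2],c2-c1,rcond=None)[0]
    a,b=c1+s[0]*d1,c2+s[1]*d2;return (a+b)/2,np.linalg.norm(a-b)
def mask_orange(img):
    h=cv2.cvtColor(img,cv2.COLOR_RGB2HSV);return cv2.inRange(h,(3,170,150),(18,255,255))
E
python3 - <<'E'
from h import *
d=pickle.load(open("d0.pkl","rb"))
t,s=d["top"],d["scene"]
for n in d:
    print(n,"cam at",ray(d[n],(0,0))[0])
    m=mask_orange(d[n]["img"]);nn,l,st,c=cv2.connectedComponentsWithStats(m)
    for i in range(1,nn):
        if st[i,4]>8: print(n,st[i],c[i],plane(d[n],c[i],.05))
# tray outline in top
g=cv2.cvtColor(t["img"],cv2.COLOR_RGB2HSV)
m=((g[...,2]<110)).astype(np.uint8);m[:,:245]=0;m[:155]=0;m[260:]=0;m[:,370:]=0
m=cv2.morphologyEx(m,cv2.MORPH_OPEN,np.ones((5,5)))
cn=max(cv2.findContours(m,0,2)[0],key=cv2.contourArea);r=cv2.minAreaRect(cn);b=cv2.boxPoints(r);print(b)
P=np.array([plane(t,q,.014) for q in b]);print(P.round(4),P.mean(0),np.linalg.norm(np.diff(P,axis=0),axis=1))
# tubes: white blobs within tray
wm=((t["img"].min(2)>120)&(cv2.fillPoly(np.zeros_like(m),[b.astype(int)],1)>0)).astype(np.uint8)
a=cv2.resize(t["img"][70:260,20:370],None,fx=2.2,fy=2.2,interpolation=cv2.INTER_CUBIC);cv2.imwrite("pics/topc.png",a[:,:,::-1])
a=cv2.resize(s["img"][140:270,310:500],None,fx=4,fy=4,interpolation=cv2.INTER_CUBIC);cv2.imwrite("pics/scc.png",a[:,:,::-1])
E
```

```text
scene cam at [1.11622449 0.23855599 0.79034561]
scene [192 209   7   5  20] [195.55 210.65] [ 0.5667804  -0.16770191  0.05      ]
top cam at [0.38245915 0.00829679 1.32844737]
top [305 194   9   4  33] [308.63636364 195.51515152] [ 0.5650801  -0.16909827  0.05      ]
[[255.8758  173.48343]
 [351.25336 164.48553]
 [358.5822  242.17148]
 [263.20465 251.16937]]
[[ 0.6263 -0.0304  0.014 ]
 [ 0.6591 -0.29    0.014 ]
 [ 0.4488 -0.3082  0.014 ]
 [ 0.4181 -0.0548  0.014 ]] [ 0.5380835  -0.17082381  0.014     ] [0.2616516  0.2110863  0.25519196]
```

View pics/topc.png

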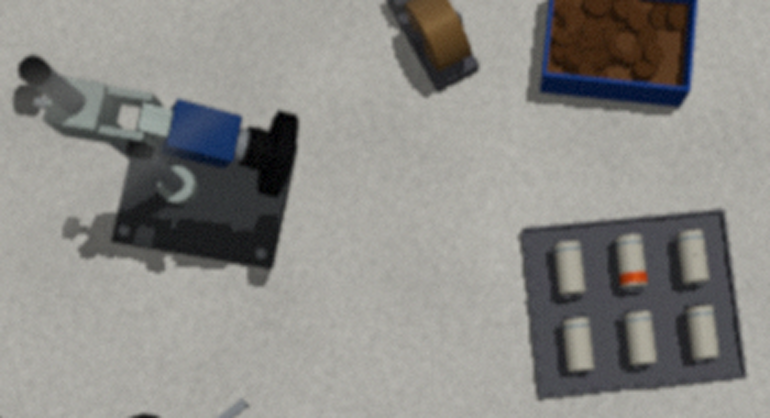

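View pics/scc.png

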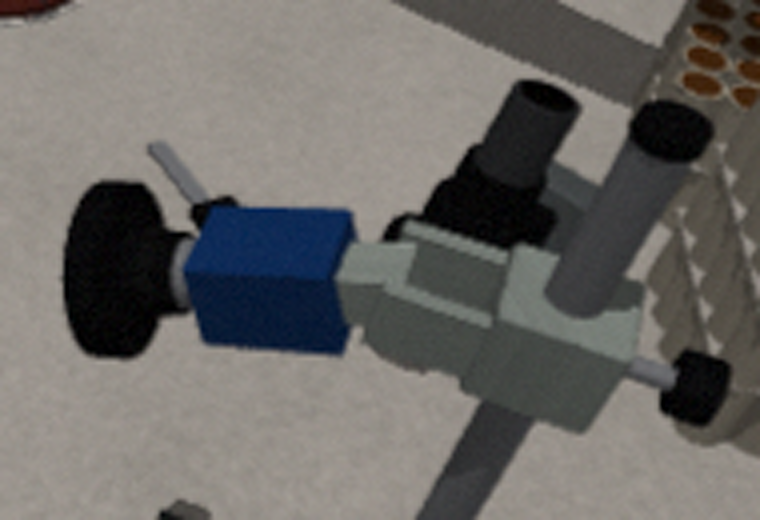

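```bash
python3 - <<'E'
from h import *
d=pickle.load(open("d0.pkl","rb"));t,s=d["top"],d["scene"]
# tubes
m=np.zeros(t["img"].shape[:2],np.uint8);im=t["img"].astype(int)
b=np.array([[262,178],[346,170],[353,238],[268,246]]);cv2.fillPoly(m,[b],1)
w=((im[...,0]>105)&(m>0)).astype(np.uint8)
n,l,st,c=cv2.connectedComponentsWithStats(w)
P=[];
for i in range(1,n):
    if st[i,4]>40: p=plane(t,c[i],.045);P.append(p);print(st[i],c[i].round(1),p.round(4))
P=np.array(P)[:,:2]
print("mean",P.mean(0))
from itertools import permutations
G=np.array([(x,y) for x in(.046,-.046) for y in(.075,0,-.075)])
# order rows by x, y
o=np.argsort(-P[:,0]);o=np.r_[o[:3][np.argsort(-P[o[:3],1])],o[3:][np.argsort(-P[o[3:],1])]]
Q=P[o]-P.mean(0);H=(G[:,0]*Q[:,1]-G[:,1]*Q[:,0]).sum();D=(G*Q).sum();yaw=np.arctan2(H,D)
Rm=np.array([[np.cos(yaw),-np.sin(yaw)],[np.sin(yaw),np.cos(yaw)]]);print("yaw",np.degrees(yaw),"resid mm",((Q-G@Rm.T)*1e3).round(1).tolist(),"flag",P.mean(0)+Rm@[.046,0])
# drill top height check
print("drill",tri(t,(90,268),s,(440,168)),plane(t,(75,275),.05))
print("drill px in scene",proj(s,plane(t,(75,275),.1)))
# rough column: top & foot
print("coltop",tri(t,(20+35/2.2,70+68/2.2),s,(310+672/4,140+130/4)))
print("colfoot",plane(s,(396,315),.02))
for z in(.01,): print("plate top view",[plane(t,(20+x/2.2,70+y/2.2),z).round(4).tolist() for x,y in((273,268),(113,242))])
print("plate scene",[plane(s,p,.01).round(4).tolist() for p in((350,268),(433,300),(412,355),(328,312))])
A=cv2.resize(t["img"][90:170,85:165],None,fx=7,fy=7,interpolation=cv2.INTER_CUBIC)
cv2.imwrite("pics/head.png",A[:,:,::-1])
E
```

```text
[329 174  13  24 249] [335.5 185.6] [ 0.5942 -0.2407  0.045 ]
[301 176  14  24 254] [307.3 187.8] [ 0.5862 -0.1662  0.045 ]
[273 179  13  24 252] [279.2 190.7] [ 0.5762 -0.0919  0.045 ]
[334 209  13  24 252] [339.9 220.6] [ 0.502  -0.2521  0.045 ]
[305 211  14  24 254] [311.5 222.8] [ 0.4941 -0.1779  0.045 ]
[277 214  13  24 256] [283.1 225.8] [ 0.4843 -0.1037  0.045 ]
mean [ 0.5395005  -0.17208128]
yaw 6.976217021205595 resid mm [[0.2, 0.1], [1.0, 0.3], [-0.0, 0.3], [-0.5, -0.4], [0.2, -0.2], [-0.9, 0.1]] flag [ 0.58515994 -0.16649425]
drill (array([0.36526007, 0.37778464, 0.2090465 ]), np.float64(0.07352730050449907)) [0.34421199 0.42295996 0.05      ]
drill px in scene [421.71751754 196.26735065]
coltop (array([0.6674966 , 0.38934151, 0.45487641]), np.float64(0.0016304948262381306))
colfoot [0.66717771 0.39326272 0.02      ]
plate top view [[0.5678, 0.2692, 0.01], [0.5942, 0.4663, 0.01]]
plate scene [[0.5734, 0.2733, 0.01], [0.5922, 0.4727, 0.01], [0.7409, 0.436, 0.01], [0.7094, 0.248, 0.01]]
```

View pics/head.png

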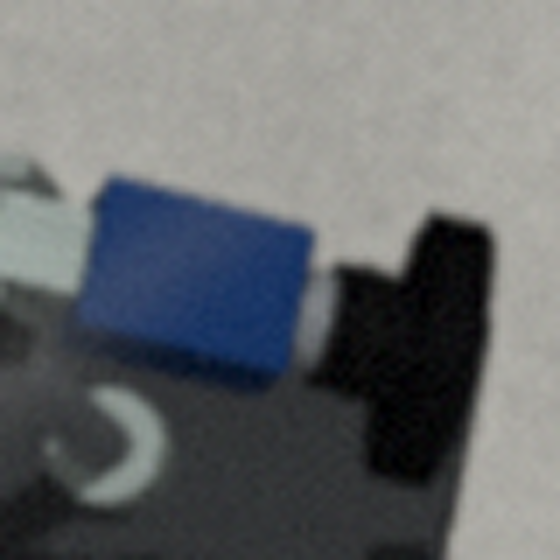

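```bash
python3 - <<'E'
from h import *
d=pickle.load(open("d0.pkl","rb"));t,s=d["top"],d["scene"]
T=lambda x,y:(85+x/7-.5,90+y/7-.5)
S=lambda x,y:(310+x/4-.5,140+y/4-.5)
L,e=tri(t,T(463,353),s,S(107,270));print("lens",L,e)
pr=[("near",(313,228),(190,274),(110,178),(353,269)),("far",(292,362),(215,208),(80,312),(352,211))]
for n,a,b,c,f in pr:
    A,e1=tri(t,T(*a),s,S(*b));B,e2=tri(t,T(*c),s,S(*f));v=B-A
    print(n,A,B,e1,e2,"len",np.linalg.norm(v),"yaw",np.degrees(np.arctan2(v[1],v[0])),"elev",np.degrees(np.arctan2(v[2],np.hypot(v[0],v[1]))))
yaw=np.radians(82.5);u=np.array([np.cos(yaw),np.sin(yaw)]);n=np.array([-u[1],u[0]]);c=np.array([.667,.3905])
print("lens in col plane: fwd",(L[:2]-c)@u,"lat",(L[:2]-c)@n)
dd=-((L[:2]-c)@u)-.06;print("cos th",dd/.133,np.degrees(np.arccos(min(1,dd/.133))))
from station import status
o=status.get_obs();print(R.from_rotvec(o["tool_rot"]).as_matrix().round(4))
y7=np.radians(6.98);Rt=np.c_[[-np.cos(y7),-np.sin(y7),0],[-np.sin(y7),np.cos(y7),0],[0,0,-1.]]
R0=R.from_rotvec(o["tool_rot"]).as_matrix()
print("turn tool deg",np.degrees(R.from_matrix(R0.T@Rt).as_rotvec()),"shift in final tool axes mm",1e3*Rt.T@(np.array([.5855,-.1665,.12])-o["tool_pos"]),"in initial",1e3*R0.T@(np.array([.5855,-.1665,.12])-o["tool_pos"]))
E
```

```text
lens [0.6419618  0.20907648 0.28798348] 0.004396531784071216
near [0.66911981 0.24691397 0.32798746] [0.67365438 0.30377193 0.3577785 ] 0.001701961120160445 0.010142627553722363 len 0.06434979440155046 yaw 85.44016675833427 elev 27.5779333345379
far [0.62727938 0.25013997 0.33045789] [0.63435306 0.30534278 0.35469538] 0.0022609508246156564 0.0005127942911344616 len 0.060702913222268 yaw 82.69792204331621 elev 23.533213796639526
lens in col plane: fwd -0.18313955428904985 lat 0.0011434771759080578
cos th 0.9258613104439838 22.201406322633808
[[-9.746e-01  2.239e-01 -7.000e-04]
 [ 2.239e-01  9.746e-01 -1.800e-03]
 [ 3.000e-04 -1.900e-03 -1.000e+00]]
turn tool deg [ -0.10417574  -0.03294192 -19.91688296] shift in final tool axes mm [-348.27514716 -823.52654232  110.16002424] in initial [-608.01160413 -655.41910792  111.24053749]
```

```bash
python3 -m jog '[[0,0,-1,0,0,-1,0.3],[0,0,-1,0,0,-1,0.3],[0,0,-1,0,0,-1,0.3],[0,0,-0.98,0,0,-0.6,0.3],[0,0,0,-0.42,-1,0,0.3]]' 40; python3 - <<'E'
from h import *
d=pickle.load(open("d0.pkl","rb"));t,s=d["top"],d["scene"]
print(tri(t,(93,268),s,(410,196)),tri(t,(50,288),s,(446,164)))
E
```

```text
t: 0.72
tool_pos: [0.1558, 0.5818, 0.3409]
tool_rot: [-0.195, 3.135, 0.004]
contact_force: [0.4, -0.2, 0.1]
opening: 0.0553
grip_force: 0.0
(array([0.36319592, 0.36986095, 0.10470691]), np.float64(0.013116086271197295)) (array([0.31861141, 0.43034939, 0.1989128 ]), np.float64(0.004965998883119158))
```

```bash
python3 -m jog '[[0,0,0,-0.42,-1,0,0.3],[0,0,0,-0.42,-1,0,0.3],[0,0,0,-0.42,-1,0,0.3],[0,0,0,-0.42,-1,0,0.3],[0,0,0,-0.42,-1,0,0.3]]' | grep -E "t:|pos"
python3 -m jog '[[0,0,0,-0.42,-1,0,0.3],[0,0,0,-0.42,-1,0,0.3],[0,0,0,-0.42,-1,0,0.3],[0,0,0,-0.42,-1,0,0.3],[0,0,0,-0.42,-1,0,0.3]]'| grep -E "t:|pos"
python3 -m jog '[[0,0,0,-0.42,-1,0,0.3],[0,0,0,-0.42,-1,0,0.3],[0,0,0,-0.42,-1,0,0.3],[0,0,0,-0.42,-1,0,0.3],[0,0,0,-0.42,-1,0,0.3]]'| grep -E "t:|pos|rot"
python3 -m jog '[[0,0,0,-0.42,-1,0,0.3],[0,0,0,-0.42,-1,0,0.3],[0,0,0,-0.42,-1,0,0.3],[0,0,0,-0.42,-1,0,0.3],[0,0,0,-0.42,-1,0,0.3]]'| grep -E "t:|pos|rot"
cat > go.py <<'E'
# remaining move to a target pose, in the tool axes of the target, in shares
import sys
from h import *
from station import status
def rem(p,Rt):
    o=status.get_obs();R0=R.from_rotvec(o["tool_rot"]).as_matrix()
    print("turn/5deg",(np.degrees(R.from_matrix(R0.T@Rt).as_rotvec())/5).round(2),"shift/30mm now-axes",(R0.T@(np.array(p)-o["tool_pos"])/.03).round(2),"target-axes",(Rt.T@(np.array(p)-o["tool_pos"])/.03).round(2),"q",o["q"].round(2),"z",o["tool_pos"][2].round(4))
y7=np.radians(6.98);Rg=np.c_[[-np.cos(y7),-np.sin(y7),0],[-np.sin(y7),np.cos(y7),0],[0,0,-1.]]
E
python3 -c "
from go import *
rem([.5855,-.1665,.019],Rg)"
```

```text
t: 1.35
tool_pos: [0.237, 0.4385, 0.3387]
tool_rot: [0.191, -3.135, 0.001]
t: 1.98
tool_pos: [0.3177, 0.2973, 0.3388]
tool_rot: [0.191, -3.135, 0.001]
t: 2.6
tool_pos: [0.3984, 0.1561, 0.3388]
tool_rot: [0.191, -3.135, 0.0]
t: 3.22
tool_pos: [0.4791, 0.0149, 0.3387]
tool_rot: [0.191, -3.135, -0.0]
turn/5deg [ 0.   -0.01 -0.  ] shift/30mm now-axes [-2.79 -6.43 10.65] target-axes [-2.78 -6.43 10.66] q [-0.12 -0.34  1.79  0.    1.69 -1.82] z 0.3387
```

```bash
python3 -m jog '[[0,0,0,-0.44,-1,0.5,0.3],[0,0,0,-0.44,-1,0.5,0.3],[0,0,0,-0.44,-1,0.5,0.3],[0,0,0,-0.44,-1,0.5,0.3],[0,0,0,-0.44,-1,0.5,0.3]]' | grep -E "t:|pos"
python3 -m jog '[[0,0,0,-0.44,-0.9,1,0.3],[0,0,0,0,-0.3,1,0.3],[0,0,0,0,0,1,0.3],[0,0,0,0,0,1,0.3],[0,0,0,0,0,0,0.3]]' | grep -E "t:|pos"
python3 -c "
from go import *
rem([.5855,-.1665,.019],Rg)"
```

```text
t: 3.85
tool_pos: [0.5628, -0.1259, 0.2631]
tool_rot: [0.191, -3.135, -0.001]
t: 4.47
tool_pos: [0.5777, -0.1583, 0.1405]
tool_rot: [0.19, -3.129, -0.005]
turn/5deg [ 0.04 -0.07 -0.  ] shift/30mm now-axes [-0.25 -0.32  4.05] target-axes [-0.22 -0.3   4.05] q [-0.39  0.07  1.75 -0.    1.33 -2.08] z 0.1405
```

```bash
python3 -m jog '[[0,0,0,-0.22,-0.3,1,0.3],[0,0,0,0,0,0,0.3]]' | grep -E "t:|pos"
python3 -c "
from go import *
rem([.5855,-.1665,.019],Rg)
from station import viewer
for n in('top','scene'):
  v=viewer.get_image(n)
  c=proj(v,[.5855,-.1665,.06]).astype(int)
  a=v['img'][c[1]-50:c[1]+50,c[0]-65:c[0]+65];cv2.imwrite('pics/g_%s.png'%n,cv2.resize(a,None,fx=3,fy=3)[:,:,::-1])
a=np.hstack([cv2.imread('pics/g_top.png'),cv2.imread('pics/g_scene.png')]);cv2.imwrite('pics/g.png',a)"
```

```text
t: 4.72
tool_pos: [0.5869, -0.1671, 0.1132]
tool_rot: [0.19, -3.133, -0.002]
turn/5deg [ 0.02 -0.03 -0.01] shift/30mm now-axes [0.03 0.02 3.14] target-axes [0.04 0.03 3.14] q [-0.4   0.12  1.75 -0.    1.28 -2.09] z 0.1132
```

View pics/g.png

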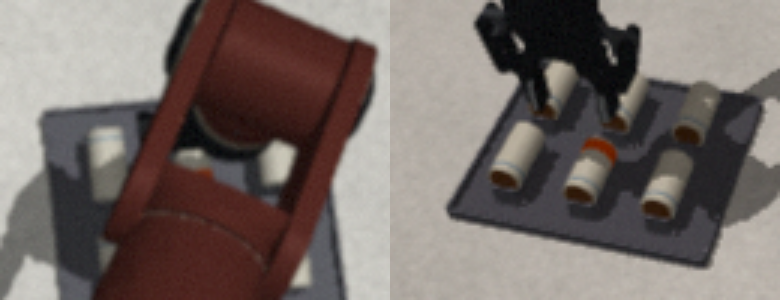

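The top crop shows the forearm over the tray. In the scene crop the opened fingers are above the orange-banded tube (band at about (600,150)), straddling it sideways. Descending.

```bash
python3 -m jog '[[0,0,0,0.03,0.02,1,0.3],[0,0,0,0,0,1,0.3],[0,0,0,0,0,0.7,0.3],[0,0,0,0,0,0.4,0.3],[0,0,0,0,0,0,0.3]]'
python3 -m jog '[[0,0,0,0,0,0,-1],[0,0,0,0,0,0,-1],[0,0,0,0,0,0,-1],[0,0,0,0,0,0,-1]]' 40
```

```text
t: 5.45
tool_pos: [0.5866, -0.1667, 0.021]
tool_rot: [0.191, -3.135, -0.001]
contact_force: [-0.0, 0.2, 0.4]
opening: 0.0553
grip_force: 0.0
t: 5.95
tool_pos: [0.5877, -0.1662, 0.023]
tool_rot: [-0.191, 3.134, 0.001]
contact_force: [-0.9, 6.2, 6.1]
opening: 0.0305
grip_force: 39.9
```

```bash
python3 -m jog '[[0,0,0,0,0,-0.3,-1],[0,0,0,0,0,-0.6,-1],[0,0,0,0,0,-0.8,-1],[0,0,0,0,0,-0.8,-1],[0,0,0,0,0,-0.8,-1]]'
python3 -m jog '[[0,0,0,0,0,-0.8,-1],[0,0,0,0,0,-0.8,-1],[0,0,0,0,0,-0.8,-1],[0,0,0,0,0,-0.8,-1],[0,0,0,0,0,0,-1]]'
cat >> go.py <<'E'
L=np.array([.642,.209,.288]);yw,th=np.radians([82.5,22.5])
a=np.array([np.cos(th)*np.cos(yw),np.cos(th)*np.sin(yw),np.sin(th)])
yl=np.array([-np.sin(yw),np.cos(yw),0.])
Rf=np.c_[-a,yl,np.cross(-a,yl)]
pf=lambda dist:L-dist*a+Rf[:,2]*.019
E
python3 -c "
from go import *
print(Rf,pf(.13));rem(pf(.13),Rf)
y=np.radians(82.5);Rl=np.c_[[-np.cos(y),-np.sin(y),0],[-np.sin(y),np.cos(y),0],[0,0,-1.]]
print('level');rem(pf(.22),Rl)
from station import viewer
v=viewer.get_image('scene');cv2.imwrite('pics/lift.png',cv2.resize(v['img'][120:280,100:300],None,fx=3,fy=3)[:,:,::-1])"
```

```text
t: 6.58
tool_pos: [0.5871, -0.1674, 0.1226]
tool_rot: [-0.19, 3.134, -0.002]
contact_force: [-0.4, 0.2, -0.7]
opening: 0.0308
grip_force: 39.7
t: 7.2
tool_pos: [0.5882, -0.1678, 0.2204]
tool_rot: [-0.19, 3.13, -0.005]
contact_force: [0.1, -0.4, -1.5]
opening: 0.0306
grip_force: 39.7
[[-0.12059048 -0.99144486  0.04995021]
 [-0.91597562  0.13052619  0.37940952]
 [-0.38268343  0.         -0.92387953]] [0.62727229 0.09713195 0.22069744]
turn/5deg [ -3.04  -3.8  -14.89] shift/30mm now-axes [-2.36  8.61 -0.03] target-axes [-8.25 -0.14  3.4 ] q [-0.4   0.02  1.66 -0.    1.45 -2.09] z 0.2204
level
turn/5deg [ -0.08   0.03 -15.11] shift/30mm now-axes [-1.66  5.93  1.12] target-axes [-6.15 -0.14  1.14] q [-0.4   0.02  1.66 -0.    1.45 -2.09] z 0.2204
```

View pics/lift.png

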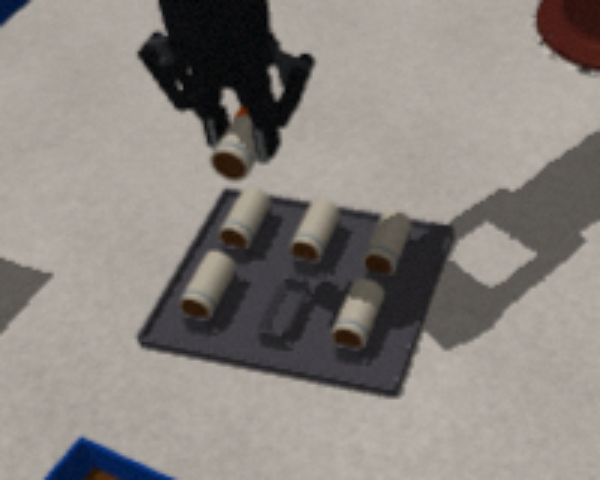

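The orange-banded tube is up in the fingers, brown end at about (232,160) in the crop, its cradle empty and the other five in place.

```bash
python3 -m jog '[[0,0,-0.5,0,0,0,-1],[0,0,-1,0,0,0,-1],[0,0,-1,0,0,0,-1],[0,0,-1,0,0,0,-1],[0,0,-1,0,0,0,-1]]'|grep -E "t:|pos"
python3 -m jog '[[0,0,-1,0,0,0,-1],[0,0,-1,0,0,0,-1],[0,0,-1,0,0,0,-1],[0,0,-1,0,0,0,-1],[0,0,-1,0,0,0,-1]]'|grep -E "t:|pos"
python3 -m jog '[[0,0,-1,0,0,0,-1],[0,0,-1,0,0,0,-1],[0,0,-1,0,0,0,-1],[0,0,-1,0,0,0,-1],[0,0,-1,0,0,0,-1]]'|grep -E "t:|pos"
python3 -m jog '[[0,0,-0.6,0,0,0,-1],[0,0,0,0,0,0,-1]]'|grep -E "t:|pos|force"
python3 -c "
from go import *
rem(pf(.20),Rf)"
```

```text
t: 7.88
tool_pos: [0.5859, -0.1666, 0.2145]
tool_rot: [0.802, -3.035, -0.002]
t: 8.5
tool_pos: [0.5859, -0.1667, 0.2145]
tool_rot: [1.441, -2.79, -0.003]
t: 9.12
tool_pos: [0.6038, -0.1127, 0.2124]
tool_rot: [1.861, -2.474, 0.047]
t: 9.38
tool_pos: [0.6074, -0.0994, 0.2122]
tool_rot: [1.892, -2.438, 0.058]
contact_force: [-0.3, 0.2, 0.4]
grip_force: 39.6
turn/5deg [-0.18 -5.25 -1.38] shift/30mm now-axes [-4.4   0.73  0.32] target-axes [-3.86  0.2   2.26] q [-0.25  0.05  1.65 -0.07  1.45 -3.13] z 0.2122
```

```bash
python3 -m jog '[[0,0,0,-0.6,0,0,-1],[0,0,0,-0.6,0,0,-1],[0,0,0,-0.6,0,0,-1],[0,0,0,-0.6,0,0,-1],[0,0,0,0,0,0,-1]]'|grep -E "t:|pos|rot"
python3 -c "
from go import *
rem(pf(.20),Rf)"
```

```text
t: 10.0
tool_pos: [0.6259, -0.0291, 0.2083]
tool_rot: [1.893, -2.438, 0.06]
turn/5deg [-0.19 -5.25 -1.37] shift/30mm now-axes [-1.98  0.74  0.35] target-axes [-1.69  0.5   1.22] q [-0.14  0.08  1.62 -0.07  1.45 -3.02] z 0.2083
```

```bash
python3 -m jog '[[0,-0.5,0,0,0,0,-1],[0,-1,0,0,0,0,-1],[0,-1,0,0,0,0,-1],[0,-1,0,0,0,0,-1],[0,-1,0,0,0,0,-1]]'|grep -E "t:|pos|rot"
python3 -m jog '[[0,-0.7,0,0,0,0,-1],[0,0,0,0,0,0,-1]]'|grep -E "t:|pos|rot"
python3 -c "
from go import *
rem(pf(.20),Rf);rem(pf(.13),Rf)"
```

```text
t: 10.62
tool_pos: [0.633, -0.0039, 0.2161]
tool_rot: [-1.713, 2.335, 0.276]
t: 10.88
tool_pos: [0.6352, 0.004, 0.2191]
tool_rot: [-1.67, 2.314, 0.317]
turn/5deg [-0.56 -0.49 -2.07] shift/30mm now-axes [-0.41  0.8   1.06] target-axes [-0.5   0.67  1.11] q [-0.26  0.05  1.66  0.35  1.44 -3.13] z 0.2191
turn/5deg [-0.56 -0.49 -2.07] shift/30mm now-axes [-2.71  1.22  0.95] target-axes [-2.83  0.67  1.11] q [-0.26  0.05  1.66  0.35  1.44 -3.13] z 0.2191
```

```bash
cat > ik.py <<'E'
from go import *
def wr(Rm,q1,s): # q4,q5,q6 up to constant
    M=(R.from_euler('z',q1)*R.from_euler('y',s)).inv()*R.from_matrix(Rm)
    return M.as_euler('ZYZ')
E
python3 - <<'E'
from ik import *
o=status.get_obs();q=o["q"];R0=R.from_rotvec(o["tool_rot"]).as_matrix()
print("q",q.round(3),"model",wr(R0,q[0],q[1]+q[2]).round(3))
Rs=R.from_rotvec([-0.35387278,-3.12112314,0.00321747]).as_matrix()
print("start",wr(Rs,1.22599673,.05337+1.614316).round(3))
for d in(.2,.28):
  w0=o["tool_pos"]-d*R0[:,2];r0=np.hypot(*w0[:2]);off=q[0]-np.arctan2(w0[1],w0[0])
  for phi in(-40,-30,-20,-10,0,10,20,30,40):
    Rp=R.from_rotvec(a*np.radians(phi)).as_matrix()@Rf
    p=L-.13*a+Rp[:,2]*.019;w=p-d*Rp[:,2];q1=np.arctan2(w[1],w[0])+off
    print(d,phi,"q1",round(q1,2),"w",w.round(2),wr(Rp,q1,q[1]+q[2]).round(2))
E
```

```text
q [-0.264  0.053  1.662  0.352  1.436 -3.135] model [ 0.352  1.436 -1.564]
start [-0.     1.476  1.452]
0.2 -40 q1 -0.06 w [0.5  0.05 0.37] [ 0.39  0.71 -1.56]
0.2 -30 q1 -0.08 w [0.53 0.04 0.38] [ 0.4   0.9  -1.59]
0.2 -20 q1 -0.1 w [0.56 0.03 0.4 ] [ 0.41  1.08 -1.61]
0.2 -10 q1 -0.12 w [0.59 0.03 0.4 ] [ 0.4   1.26 -1.62]
0.2 0 q1 -0.13 w [0.62 0.02 0.41] [ 0.4   1.44 -1.63]
0.2 10 q1 -0.14 w [0.65 0.02 0.4 ] [ 0.39  1.61 -1.63]
0.2 20 q1 -0.14 w [0.68 0.02 0.4 ] [ 0.37  1.79 -1.63]
0.2 30 q1 -0.14 w [0.71 0.02 0.38] [ 0.36  1.96 -1.64]
0.2 40 q1 -0.13 w [0.73 0.02 0.37] [ 0.35  2.14 -1.64]
0.28 -40 q1 -0.04 w [0.45 0.04 0.42] [ 0.37  0.71 -1.53]
0.28 -30 q1 -0.08 w [0.49 0.02 0.45] [ 0.4   0.89 -1.58]
0.28 -20 q1 -0.1 w [0.53 0.01 0.46] [ 0.41  1.08 -1.61]
0.28 -10 q1 -0.12 w [ 0.57 -0.    0.48] [ 0.41  1.26 -1.62]
0.28 0 q1 -0.14 w [ 0.61 -0.01  0.48] [ 0.4   1.44 -1.63]
0.28 10 q1 -0.14 w [ 0.66 -0.01  0.48] [ 0.38  1.62 -1.63]
0.28 20 q1 -0.14 w [ 0.7  -0.01  0.46] [ 0.37  1.79 -1.64]
0.28 30 q1 -0.14 w [ 0.74 -0.01  0.45] [ 0.36  1.96 -1.64]
0.28 40 q1 -0.13 w [ 0.78 -0.01  0.42] [ 0.35  2.13 -1.64]
```

```bash
cat >> ik.py <<'E'
yt=np.radians(80.5);at=np.array([np.cos(th)*np.cos(yt),np.cos(th)*np.sin(yt),np.sin(th)])
yl2=np.array([-np.sin(yt),np.cos(yt),0.]);Rt0=np.c_[-at,yl2,np.cross(-at,yl2)]
Rp=R.from_rotvec(at*np.radians(-35)).as_matrix()@Rt0
def pt(bd): return L-bd*a-.03*at+Rp[:,2]*.019
E
python3 - <<'E'
from ik import *
print(Rp.round(2),pt(.1))
rem(pt(.17),Rp);rem(pt(.1),Rp)
o=status.get_obs();R0=R.from_rotvec(o["tool_rot"]).as_matrix()
# sequence: roll about tool x, then y, then z
print((R.from_matrix(R0.T@Rp).as_euler('XYZ',degrees=True)/5).round(2))
E
```

```text
[[-0.15 -0.77  0.62]
 [-0.91  0.35  0.21]
 [-0.38 -0.53 -0.76]] [0.63709795 0.09414184 0.223872  ]
turn/5deg [ 6.57 -0.99 -1.49] shift/30mm now-axes [-0.46  0.46  0.96] target-axes [-0.48  0.86  0.61] q [-0.26  0.05  1.66  0.35  1.44 -3.13] z 0.2191
turn/5deg [ 6.57 -0.99 -1.49] shift/30mm now-axes [-2.75  0.88  0.85] target-axes [-2.81  0.92  0.56] q [-0.26  0.05  1.66  0.35  1.44 -3.13] z 0.2191
[ 6.51 -1.35 -1.14]
```

```bash
python3 -m jog '[[0.5,0,0,0,0,0,-1],[1,0,0,0,0,0,-1],[1,0,0,0,0,0,-1],[1,0,0,0,0,0,-1],[1,0,0,0,0,0,-1]]'|grep -E "t:|pos|rot"
python3 -m jog '[[1,0,0,0,0,0,-1],[1,0,0,0,0,0,-1],[0,-0.7,0,0,0,0,-1],[0,-0.65,0,0,0,0,-1],[0,0,0,0,0,0,-1]]'
python3 - <<'E'
from ik import *
rem(pt(.17),Rp);rem(pt(.1),Rp)
E
```

```text
t: 11.5
tool_pos: [0.6353, 0.0044, 0.2195]
tool_rot: [-1.471, 2.195, -0.136]
t: 12.12
tool_pos: [0.6376, 0.0264, 0.2287]
tool_rot: [-1.34, 2.073, -0.25]
contact_force: [-0.3, 0.5, -0.5]
opening: 0.0309
grip_force: 39.7
turn/5deg [-0.01 -0.43 -1.39] shift/30mm now-axes [0.41 0.79 0.65] target-axes [0.34 0.83 0.64] q [-0.21 -0.29  2.04  0.43  0.81 -3.13] z 0.2287
turn/5deg [-0.01 -0.43 -1.39] shift/30mm now-axes [-1.89  1.13  0.52] target-axes [-1.99  0.89  0.6 ] q [-0.21 -0.29  2.04  0.43  0.81 -3.13] z 0.2287
```

```bash
python3 -m jog '[[0,0,0,-0.3,0.4,0.2,-1],[0,0,0,-0.4,0.5,0.2,-1],[0,0,-0.4,-0.4,0,0.1,-1],[0,0,-0.4,0,0,0,-1],[0,0,0,0,0,0,-1]]'
python3 - <<'E'
from ik import *
rem(pt(.1),Rp)
E
```

```text
t: 12.75
tool_pos: [0.6357, 0.0698, 0.2176]
tool_rot: [-1.413, 2.029, -0.28]
contact_force: [1.0, -0.4, 0.7]
opening: 0.0304
grip_force: 39.7
turn/5deg [ 0.01 -0.43 -0.6 ] shift/30mm now-axes [-0.82  0.18  0.01] target-axes [-0.83  0.14  0.04] q [-0.12 -0.28  2.05  0.37  0.76 -3.1 ] z 0.2176
```

```bash
python3 -m jog '[[0,0,0,-0.4,0.1,0,-1],[0,-0.4,-0.2,0,0,0,-1],[0,0,0,0,0,0,-1]]'
python3 - <<'E'
from ik import *
from station import viewer
rem(pt(.1),Rp)
d={n:viewer.get_image(n) for n in("scene","top")};pickle.dump(d,open("d1.pkl","wb"))
o=status.get_obs();R0=R.from_rotvec(o["tool_rot"]).as_matrix();c=o["tool_pos"]-.019*R0[:,2]
P={"brown":c-R0[:,0]*.03,"white":c+R0[:,0]*.03,"lens":L}
out=[]
for n,v in d.items():
    pp={k:proj(v,x) for k,x in P.items()};print(n,{k:x.round(1) for k,x in pp.items()})
    m=np.mean(list(pp.values()),0).astype(int);x0,y0=max(m[0]-45,0),max(m[1]-45,0)
    im=cv2.resize(v["img"][y0:y0+90,x0:x0+95],None,fx=4,fy=4,interpolation=cv2.INTER_CUBIC);print("crop",x0,y0);out.append(im[:360,:380])
cv2.imwrite("pics/fin1.png",np.hstack(out)[:,:,::-1])
E
```

```text
t: 13.12
tool_pos: [0.6355, 0.0828, 0.2206]
tool_rot: [-1.425, 1.993, -0.262]
contact_force: [0.2, -0.6, -0.3]
opening: 0.0303
grip_force: 39.7
turn/5deg [ 0.   -0.06 -0.42] shift/30mm now-axes [-0.39  0.05  0.03] target-axes [-0.39  0.03  0.03] q [-0.11 -0.29  2.06  0.41  0.76 -3.13] z 0.2206
scene {'brown': array([284.6, 203.2]), 'white': array([262.3, 200.9]), 'lens': array([335., 207.])}
crop 248 158
top {'brown': array([198.7, 151.5]), 'white': array([222.9, 159.2]), 'lens': array([149.7, 140. ])}
crop 145 105
```

View pics/fin1.png

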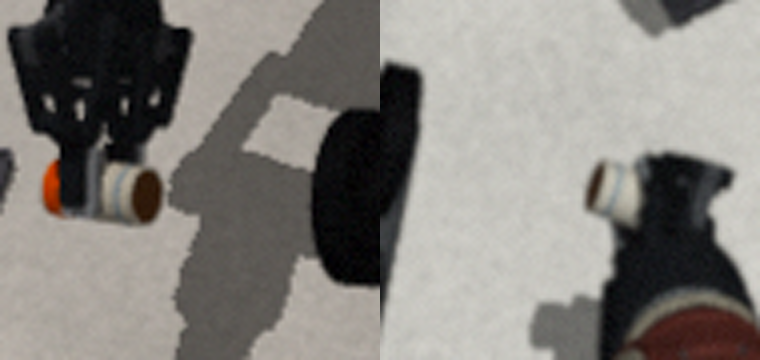

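```bash
cat > meas.py <<'E'
from ik import *
def brown(v,x):
    p=proj(v,x).astype(int);h=cv2.cvtColor(cv2.GaussianBlur(v["img"],(3,3),0),cv2.COLOR_RGB2HSV)
    m=cv2.inRange(h,(3,85,35),(17,255,150));k=np.zeros_like(m);cv2.circle(k,tuple(map(int,p)),13,255,-1)
    n,l,st,c=cv2.connectedComponentsWithStats(m&k)
    i=1+np.argmax(st[1:,4]);return c[i],st[i]
def run(d):
    o=status.get_obs();R0=R.from_rotvec(o["tool_rot"]).as_matrix();c=o["tool_pos"]-.013*R0[:,2];e=c-R0[:,0]*.03
    b={n:brown(d[n],e) for n in d};print({n:(b[n][0].round(1),b[n][1],proj(d[n],e).round(1)) for n in b})
    B,g=tri(d["top"],b["top"][0],d["scene"],b["scene"][0]);print("brown",B.round(4),"gap",g,"kin",e.round(4))
    lz=np.cross(a,yl)
    for n,x in(("meas",B),("kin",e)): print(n,"in lens mm",(1e3*np.array([(x-L)@a,(x-L)@yl,(x-L)@lz])).round(1))
    print("axis angle",np.degrees(np.arccos(-R0[:,0]@a)),"to tool axes per mm: lens x,y,z in tool",(R0.T@np.c_[a,yl,lz]).round(2).tolist(),"miss mm in tool axes",(1e3*R0.T@(L-.1*a-B)).round(1),(1e3*R0.T@(L-.1*a-e)).round(1))
E
python3 - <<'E'
from meas import *
d=pickle.load(open("d1.pkl","rb"));run(d)
# lens centre again: dark ring outline, front-rim corners in scene (robust check)
v=d["scene"]["img"];m=(v.max(2)<45).astype(np.uint8);m[:,:320]=0;m[:,352:]=0;m[:180]=0;m[240:]=0
ys,xs=np.nonzero(m);print("scene ring x by row",[(r,xs[ys==r].min(),xs[ys==r].max()) for r in range(ys.min(),ys.max()+1,4)])
E
```

```text
{'scene': (array([284. , 206.7]), array([281, 201,   7,  12,  69], dtype=int32), array([284.5, 206.1])), 'top': (array([198., 152.]), array([198, 151,   1,   3,   3], dtype=int32), array([198.4, 150.3]))}
brown [0.6306 0.1069 0.2378] gap 0.002728689794900564 kin [0.6331 0.1071 0.2425]
meas in lens mm [-114.1   -2.    -7.1]
kin in lens mm [-111.8   -4.5   -3. ]
axis angle 3.8208007682458 to tool axes per mm: lens x,y,z in tool [[-1.0, 0.06, -0.02], [0.06, 0.81, -0.58], [-0.02, -0.58, -0.81]] miss mm in tool axes [-14.1  -1.6  -7.2] [-11.6   2.6  -5.3]
scene ring x by row [(185, np.int64(335), np.int64(341)), (189, np.int64(331), np.int64(347)), (193, np.int64(329), np.int64(349)), (197, np.int64(327), np.int64(351)), (201, np.int64(326), np.int64(351)), (205, np.int64(326), np.int64(351)), (209, np.int64(326), np.int64(351)), (213, np.int64(326), np.int64(351)), (217, np.int64(326), np.int64(351)), (221, np.int64(327), np.int64(348)), (225, np.int64(330), np.int64(346))]
```

```bash
python3 -m jog '[[0,0,0,-0.2,0,-0.1,-1],[0,0,0,-0.2,0,-0.1,-1],[0,0,0,0,0,0,-1],[0,0,0,0,0,0,-1],[0,0,0,0,0,0,-1]]'
python3 - <<'E'
from meas import *
from station import viewer
d={n:viewer.get_image(n) for n in("scene","top")};run(d);print(status.get_obs()["q"],abs(status.get_obs()["dq"]).max())
a=[cv2.resize(d["scene"]["img"][140:260,245:345],None,fx=4,fy=4,interpolation=cv2.INTER_CUBIC),cv2.resize(d["top"]["img"][90:210,130:230],None,fx=4,fy=4,interpolation=cv2.INTER_CUBIC)]
cv2.imwrite("pics/fin2.png",np.hstack(a)[:,:,::-1])
E
```

```text
t: 13.85
tool_pos: [0.634, 0.0924, 0.2296]
tool_rot: [-1.425, 1.993, -0.261]
contact_force: [0.7, -0.9, -0.8]
opening: 0.0308
grip_force: 39.7
{'scene': (array([288.9, 204.4]), array([286, 198,   7,  13,  72], dtype=int32), array([289.3, 203.8])), 'top': (array([194. , 150.5]), array([194, 150,   1,   2,   2], dtype=int32), array([193.8, 150. ]))}
brown [0.6309 0.116  0.2488] gap 0.0006237469242958565 kin [0.6315 0.1165 0.2514]
meas in lens mm [-101.5   -1.2   -0.3]
kin in lens mm [-100.    -1.6    1.8]
axis angle 3.8578833562792094 to tool axes per mm: lens x,y,z in tool [[-1.0, 0.06, -0.02], [0.06, 0.81, -0.58], [-0.02, -0.58, -0.81]] miss mm in tool axes [-1.4  0.8 -1. ] [0.2 2.4 0.5]
[-0.08840542 -0.29948031  2.05086589  0.39097829  0.76435476 -3.09738909] 0.0019214537020874574
```

View pics/fin2.png

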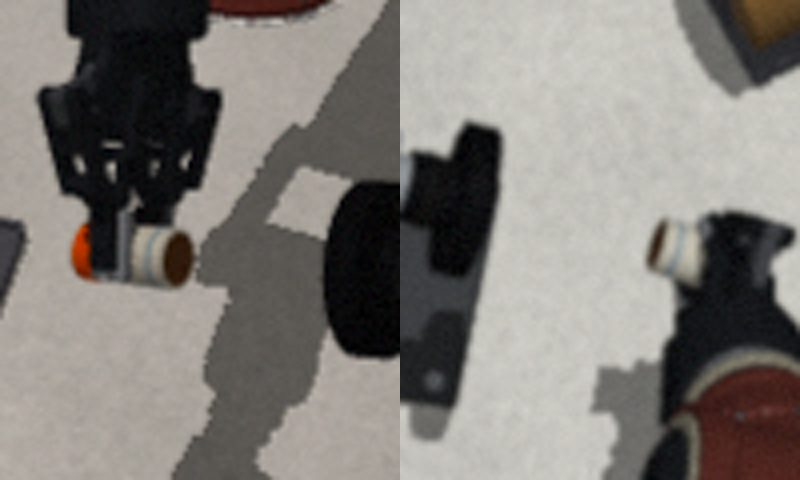

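```bash
python3 -m jog '[[0,0,-0.35,0,0,0,-1],[0,0,0,0,0,0,-1],[0,0,0,0,0,0,-1],[0,0,0,0,0,0,-1],[0,0,0,0,0,0,-1]]'
python3 - <<'E'
from meas import *
from station import viewer
d={n:viewer.get_image(n) for n in("scene","top")};run(d);o=status.get_obs();print(o["q"],abs(o["dq"]).max())
E
```

```text
t: 14.58
tool_pos: [0.634, 0.0924, 0.2299]
tool_rot: [-1.457, 1.972, -0.275]
contact_force: [-0.5, 0.0, -0.3]
opening: 0.0303
grip_force: 39.7Traceback (most recent call last):
  File "<stdin>", line 3, in <module>
  File "meas.py", line 9, in run
    b={n:brown(d[n],e) for n in d};print({n:(b[n][0].round(1),b[n][1],proj(d[n],e).round(1)) for n in b})
         ~~~~~^^^^^^^^
  File "meas.py", line 6, in brown
    i=1+np.argmax(st[1:,4]);return c[i],st[i]
        ~~~~~~~~~^^^^^^^^^^
    return _wrapfunc(a, 'argmax', axis=axis, out=out, **kwds)
    return bound(*args, **kwds)
ValueError: attempt to get argmax of an empty sequence
```

```bash
python3 -m jog '[[0,0,0,0,0,0,-1],[0,0,0,0,0,0,-1],[0,0,0,0,0,0,-1],[0,0,0,0,0,0,-1]]'
python3 -c "
from ik import *
o=status.get_obs();R0=R.from_rotvec(o['tool_rot']).as_matrix();e=o['tool_pos']-.013*R0[:,2]-.03*R0[:,0]
print(((e-L)@np.c_[a,yl,np.cross(a,yl)]*1e3).round(1),np.degrees(np.arccos(-R0[:,0]@a)),abs(o['dq']).max())
from station import finish_job
print(finish_job())"
```

```text
t: 15.18
tool_pos: [0.634, 0.0924, 0.2298]
tool_rot: [-1.457, 1.972, -0.275]
contact_force: [-0.5, -0.3, -0.2]
opening: 0.0307
grip_force: 39.7
[-99.7  -0.9   1.4] 2.288285660997576 0.0013755021372789656
the job is handed in; nothing more can be done
None
```

I handed the job in with the orange-banded tube held still in the gripper: by arm pose and my measured lens position, its brown end is about 100 mm from the lens glass, within 2 mm of the lens axis and 2.3° off it. No verdict was returned, and the last camera check failed, so the final 2° turn was not re-measured in the images.

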